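# Fit a coupling flange onto the studs of a hub

### The arm

A 6-joint arm with a two-finger parallel gripper is mounted at the origin on a cart in front of the work surface, level with it; the furniture and walls round the work are solid. World frame = base frame: x ahead of the robot, y to its left, z up, the work surface at z = 0. Lengths are in m, angles in rad, forces in N, time in s.
With the tool pointing down it reaches from about 0.3 to 0.875 m from the base axis. Payload 6.4 kg.
Tool frame: the origin (TCP) lies midway between the tips of the shut fingers; the grasp point (between the pads) lies 19 mm behind it (ctrl.tcp_to_grasp is the distance from the TCP to the grasp point, in m); z points along the fingers, y is the direction in which the jaws open and shut (so a half turn about z gives the same grasp; the last joint's range is limited). The gripper opens to 85 mm and grips with 20 to 120 N. Pads are 22 mm wide; open, the fingers measure 114 mm over their backs; the gripper's body (76 mm by 85 mm) begins 54 mm behind the grasp point. The pads swing forward as they close: fully open they stand 13 mm farther back than shut.
Start: joints at [-1.528, 0.181, 1.607, -0, 1.354, -0.206], TCP at [0.142, -0.557, 0.203] pointing down, gripper open.
Joint ranges: [-2.99, 2.99], [-0.89, 2.07], [0.3, 2.58], [-1.14, 4.28], [0, 2.63], [-3.12, 3.12]. Speed limits (rad/s): [2.57, 2.57, 3.01, 3.14, 3.14, 3.14].

### API

Orientations are given as a unit quaternion [w, x, y, z].
In Python, from bench import monitor, imaging, order, spotter, ctrl gives the robot as it stands.
- The arm moves only by the shell command python3 -m pendant 'ROWS'. ROWS is JSON, a list that holds one entry, the list of rows, each a list of 5 numbers: the shift along the world's x, y, z in mm, then the turn about the world's z in degrees, then the finger opening in mm, from 0 to 85.4. A call has 1 to 8 rows; each row shifts and turns the commanded pose from where the row before left it; what a row does not reach is not made up. A row lasts 1/8 s, in which the tool goes at most 62.5 mm and 10.7 degrees, less where a joint would pass 70% of its speed; a pose out of reach is approached as far as the arm can. A call with a gripper value outside its range is refused whole. The fingers move at their own pace and stop on an object; the grip force is fixed at half the most. Time passes only in rows, so rows that do not move let the fingers close. It gives the time, the measured TCP pose, the force and the opening at its end, in the units of the state.
- monitor.get_obs(): the state, without advancing time (a new reading comes with each control period).
- imaging.camera(name): name is "scene" or "top" or "wrist"; returns a dict with "img" (480x640x3 uint8, red, green, blue), "vfov" (degrees; the focal length in pixels is half the picture's height over the tangent of half this angle, whatever the lens; pixels are square), "cx", "cy" (the principal point, pixels), "origin" and "orientation" of the camera in the world. Camera axes: x right, y down, z forward; pixel columns grow to the right and rows downward; lengths in m; the calibration is good to about 2 mm. A picture is of the moment at which its call begins. There is no depth.
- order.hand_in(): hands the job in, once; it reports no verdict.
Trained networks look in the newest picture that a camera, given by its name, has taken for a name from the list of things; names that differ only in an ending like _2 or _b are one class to them, and where a whole thing is asked for, a point or a joint stands for the part that bears it (a point fixed in the world has none). Each returns a list of dicts, best first, with "confidence" (0 to 1); they miss things now and then, are a little off and sometimes report something else, mostly with a low value. They report only what shows in the picture. A call takes as long as a camera call.
- spotter.recognise(camera, thing): "at" ([x, y, z] in m, in the coordinates of the camera as it stood for that picture, good to about 4 mm: the middle of the surface that is visible of it).
- spotter.tip_of(camera, thing): "at" ([x, y, z] in m, in the coordinates of the camera as it stood for that picture, good to about 4 mm: a listed point, or the origin of a listed thing).
The state is a dict: "time_s": time; "q": joint angles; "dq": joint speeds; "joint_efforts": joint torques, N m; "eef_pos": TCP position; "eef_rot": TCP orientation; "wrist_force": force on the tool from outside, world axes, zero at the start; "torque": the same for the moment, N m; "opening": opening from 0.0 (shut) to 1.0 (fully open).
Only numpy, scipy, OpenCV 4.12 (cv2) and the standard library are available. Lean on these libraries where they do the work, as an engineer would, in place of code of your own. Each camera call takes 0.05 s, during which the arm holds its last target. There are 200 camera calls.

### The job

Pick up the aluminium coupling, put it neck-up over the hub's shaft end, turn it until all five studs find its holes, and seat it fully home, flush on the hub's face. Feel for the studs with light pressure, never forcing it, then let go; leave the small spanner, the tape roll and the torch where they lie.

Things in the scene. Friction and masses are not known exactly. Their poses are not given: they have to be found in the camera images.
- coupling: Bare aluminium coupling, 0.3 to 0.6 kg, standing loose, neck up: round flange 116 mm across, 10 mm thick; round neck, 46 mm outside diameter, up to 68 mm above the underside. Bore of 32 mm diameter right through. Five 10.4 mm holes through the flange, evenly spaced on a circle of 42 mm radius, one along this body's +x. Origin: centre of underside; z up through the neck.
- hub_stand: Round grey stand fixed to the table, 120 mm wide, carrying a steel hub on its upright axis. Origin: centre of its underside, on the axis; z up. The hub stands at another angle each time, NOT told by this body's orientation: see it or find it by feel. The hub turns only very stiffly (2.5 N m). A push of 5 to 10 N is plenty; over 60 N between coupling and hub (all contacts added) spoils the studs.
- hub_face (a point): Centre of the hub's flat face, 108 mm across, on the axis 42 mm above the stand's underside. Fully home, the coupling's underside lies on it.
- stud_tips (a point): Point on the axis level with the stud tips, 22 mm above the face. Five dark studs of 8 mm diameter, the last 3 mm tapered, evenly spaced on a circle of 42 mm radius. At a wrong angle the coupling rests on the tips; it drops over them within about 2 degrees of the match (the pattern repeats every 72 degrees).
- shaft_top (a point): Top of the plain upright shaft end in the middle of the hub, 56 mm above the face: 30 mm diameter, its last 10 mm tapering to 18 mm.
- spanner: Small bare combination spanner, 145 mm long and 7 mm thick, lying loose between coupling and hub. Origin: centre of its underside. To be left alone.
- tape_roll: Black roll of tape, 55 mm across and 19 mm high, lying flat and loose near the front of the table. Origin: centre of its underside. To be left alone.
- torch: Black pocket torch, 142 mm long and 42 mm thick, lying loose behind the work. Origin: centre of its underside. To be left alone.

How it is judged:
On the way, in this order (a step that is already met when the one before it is completed fails the run):
1. the coupling is lifted off the table (height (world z) of coupling above 0.085 m), for 0.1 s.
2. the coupling is on the shaft end, neck up, down on the studs (underside less than 70 mm above the stand's underside) (horizontal distance between coupling and hub_stand below 0.006 m and z of coupling in the frame of hub_stand below 0.07 m and angle between coupling's own z axis and vertical below 0.15 rad), for 0.1 s.
At the end, for the whole second after the job is handed in: The coupling sits still on the hub, neck up, with all five studs through its holes: its underside within 1.5 mm of the hub's face (less than 43.5 mm above the stand's underside), centred within 4 mm and level within 2 degrees (z of coupling in the frame of hub_stand below 0.0435 m and horizontal distance between coupling and hub_stand below 0.004 m and angle between coupling's own z axis and vertical below 0.035 rad and linear speed of coupling below 0.01 m/s); the robot touches nothing.
It fails at once if coupling and hub press on each other with more than 60 N (all contacts added) (contact force between coupling and hub_stand above 60 N).
It fails at once if the small spanner, the tape roll or the torch is moved by more than 30 mm (distance of any of spanner, tape_roll, torch from where it was at the start of the episode above 0.03 m).
It also fails if it takes over 54 s, if anything falls off the work surface, if the arm or the gripper's body presses on something with over 40 N, if the wrist force passes 120 N, or if a joint passes its speed limit or range.

## Working session

There is one attempt and no reset: what is moved stays moved. The work goes in short steps, Python scripts to look and compute and a shell command to move; the robot and the scene stay as the last step left them, time stands still between calls to the robot, and variables do not carry over. Pictures are saved under pics/ and viewed, about 8 in all and at most 12, crops included, and the job is handed in when it is done.

```bash
mkdir -p pics; cat > h.py <<'E'
import numpy as np, cv2
from scipy.spatial.transform import Rotation as R
from bench import monitor, imaging, order, spotter, ctrl
def rot(q): return R.from_quat([q[1],q[2],q[3],q[0]])
def cam(n): return imaging.camera(n)
def w(c,p): return rot(c['orientation']).apply(p)+np.array(c['origin'])
def f(c): return 240/np.tan(np.radians(c['vfov']/2))
def ray(c,u,v,z):
    d=rot(c['orientation']).apply([(u-c['cx'])/f(c),(v-c['cy'])/f(c),1]); o=np.array(c['origin']); return o+d*(z-o[2])/d[2]
def pix(c,p):
    q=rot(c['orientation']).inv().apply(np.array(p)-c['origin']); return q[:2]/q[2]*f(c)+[c['cx'],c['cy']]
def save(c,n): cv2.imwrite('pics/'+n,c['img'][:,:,::-1])
def find(c,n,t,k=2):
    for kind in ('tip_of','recognise'):
        try:
            for r in getattr(spotter,kind)(n,t)[:k]:
                p=w(c,r['at']); print(n,t,kind,round(r['confidence'],2),p.round(4),pix(c,p).round(0))
        except Exception as e: print(n,t,kind,e)
E
python3 - <<'E'
from h import *
o=monitor.get_obs(); print({k:np.round(v,3) for k,v in o.items()}, ctrl.tcp_to_grasp)
for n in ('top','scene'):
    c=cam(n); save(c,n+'0.png'); print(n,c['origin'],c['vfov'])
    for t in ('coupling','hub_stand','hub_face','stud_tips','shaft_top','spanner','tape_roll','torch'): find(c,n,t,1)
a=cv2.imread('pics/top0.png');b=cv2.imread('pics/scene0.png')
E
```

```text
{'time_s': np.float64(0.0), 'q': array([-1.528,  0.182,  1.608, -0.   ,  1.354, -0.206]), 'dq': array([ 0.   , -0.   , -0.001, -0.001, -0.002,  0.   ]), 'joint_efforts': array([-0.0000e+00, -4.4488e+01, -3.5134e+01, -0.0000e+00,  9.0000e-03,
        0.0000e+00]), 'eef_pos': array([ 0.142, -0.557,  0.203]), 'eef_rot': array([-0.001,  0.992,  0.124,  0.   ]), 'wrist_force': array([ 0.217,  0.103, -0.171]), 'torque': array([-0.041, -0.01 ,  0.018]), 'opening': np.float64(0.998)} 0.0187
top [ 0.43151236 -0.09216117  0.94623038] 50.49382195142742
top coupling tip_of 0.64 [ 0.5137 -0.2308 -0.0045] [391. 261.]
top coupling recognise 0.62 [ 0.5105 -0.2301  0.0062] [392. 262.]
top hub_stand tip_of 0.78 [0.544  0.0302 0.0025] [252. 242.]
top hub_stand recognise 0.95 [0.5395 0.0209 0.0452] [254. 242.]
top hub_face recognise 0.87 [0.5403 0.0209 0.0424] [254. 242.]
top stud_tips tip_of 0.8 [0.5418 0.0283 0.0644] [248. 239.]
top stud_tips recognise 0.65 [0.5375 0.0225 0.0441] [253. 243.]
top shaft_top tip_of 0.73 [0.542  0.0324 0.0994] [243. 236.]
top shaft_top recognise 0.57 [0.5357 0.0259 0.0416
[... 805 characters left out ...]
ce recognise 0.81 [0.5299 0.0142 0.0407] [270. 228.]
scene stud_tips tip_of 0.94 [0.544  0.028  0.0622] [273. 214.]
scene stud_tips recognise 0.64 [0.528  0.0076 0.0392] [271. 231.]
scene shaft_top tip_of 0.98 [0.5452 0.0298 0.0934] [272. 203.]
scene shaft_top recognise 0.75 [0.5329 0.0133 0.0385] [272. 229.]
scene spanner tip_of 0.79 [ 0.5434 -0.1009  0.0039] [303. 275.]
scene spanner recognise 0.95 [ 0.5379 -0.1017  0.0079] [301. 275.]
scene tape_roll tip_of 0.78 [ 0.3998 -0.0746  0.0011] [231. 296.]
scene tape_roll recognise 0.56 [ 0.4004 -0.079   0.0216] [231. 291.]
scene torch tip_of 0.66 [0.5422 0.0269 0.0618] [272. 215.]
scene torch recognise 0.95 [ 0.734  -0.0417  0.0355] [367. 212.]
```

View pics/top0.png

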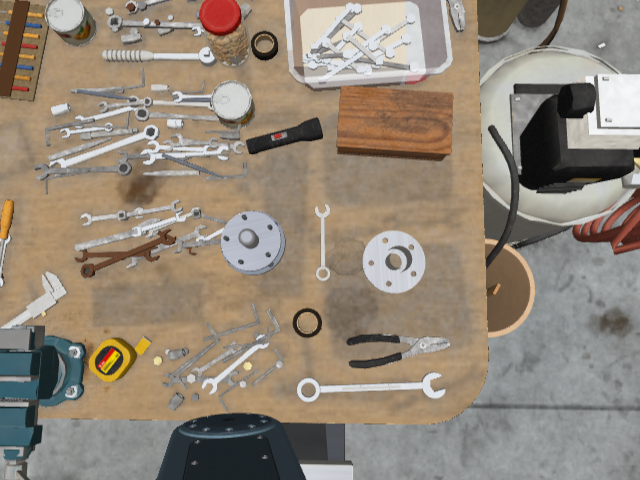

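View pics/scene0.png

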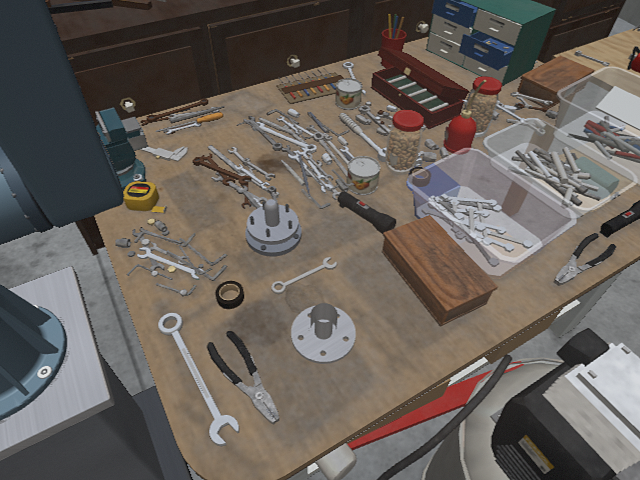

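The top view shows the coupling at (394,262) and the hub at (252,243), with the spanner at (322,242) between them. The scene view agrees. I'll move the wrist camera over the coupling.

```bash
python3 -m pendant '[[[40,40,5,0,85],[46,41,5,0,85],[46,41,5,0,85],[46,41,5,0,85],[46,41,5,0,85],[46,41,5,0,85],[46,41,5,0,85],[20,20,5,0,85]]]'
python3 - <<'E'
from h import *
c=cam('wrist'); save(c,'w1.png'); print(c['origin'],c['vfov'],c['orientation'])
find(c,'wrist','coupling'); o=monitor.get_obs(); print(o['q'],o['eef_pos'],o['time_s'])
E
```

```text
time_s: 2.7
eef_pos: [0.4796, -0.2488, 0.2438]
eef_rot: [-0.0, 0.992, 0.126, 0.0]
wrist_force: [-0.7, -0.7, 0.3]
opening: 0.993
[ 0.55022054 -0.23035047  0.41452919] 67.70597856723982 [ 0.11527079  0.78189149 -0.60607311 -0.08963104]
wrist coupling tip_of 0.74 [ 0.5102 -0.2356 -0.0035] [317. 169.]
wrist coupling recognise 0.8 [ 0.5145 -0.2321  0.0095] [314. 166.]
[-7.02016373e-01  6.94782529e-02  1.64873321e+00 -2.40435495e-04
  1.42289059e+00  6.17055739e-01] [ 0.47836718 -0.25040174  0.24369948] 2.85
```

View pics/w1.png

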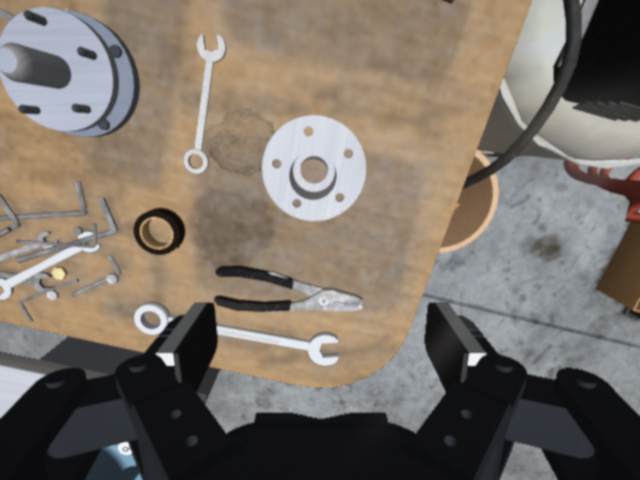

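The wrist picture shows the coupling centred at about (314,168). Its holes are near (308,131), (348,153), (341,199), (297,203) and (276,163). I'll fit the hole pattern.

```bash
cat >> h.py <<'E'
from scipy.optimize import least_squares
def pattern(P):
    "fit centre and phase (deg mod 72) of 5 points on 42 mm circle"
    P=np.array(P)[:,:2]; c0=P.mean(0)
    def res(x):
        d=P-x[:2]; k=np.round((np.arctan2(d[:,1],d[:,0])-x[2])/(2*np.pi/5))
        a=x[2]+k*2*np.pi/5; return (d-.042*np.c_[np.cos(a),np.sin(a)]).ravel()
    b=min((least_squares(res,[*c0,a]) for a in np.radians(np.arange(0,72,12))),key=lambda r:r.cost)
    return b.x[:2],np.degrees(b.x[2])%72,b.fun.reshape(-1,2)
E
python3 - <<'E'
from h import *
c=cam('wrist'); im=c['img']; hsv=cv2.cvtColor(im,cv2.COLOR_RGB2HSV)
P=[]
for u,v in [(308,131),(348,153),(341,199),(297,203),(276,163)]:
    s=hsv[v-8:v+9,u-8:u+9,1].astype(float)
    m=np.clip(s-40,0,None); m[m<15]=0
    n,l,st,ce=cv2.connectedComponentsWithStats((m>0).astype('uint8'))
    k=1+np.argmax(st[1:,4]); ww=m*(l==k); yy,xx=np.mgrid[v-8:v+9,u-8:u+9]
    q=((xx*ww).sum()/ww.sum(),(yy*ww).sum()/ww.sum()); print(np.round(q,1),st[k,4]); P.append(ray(c,*q,.005))
print(pattern(P)); o=monitor.get_obs(); print(o['eef_pos'],o['q'][5])
print('jaw axis',rot(o['eef_rot']).as_matrix()[:,1])
E
```

```text
[306.9 129.4] 44
[346.2 151.4] 22
[337.9 194.8] 11
[296.1 201.5] 8
[274.7 161.4] 22
(array([ 0.50957911, -0.23241898]), np.float64(22.626450351276958), array([[ 3.34301791e-04, -1.84057894e-04],
       [-9.19412327e-05, -1.33170794e-04],
       [ 7.42251737e-05,  8.17341701e-05],
       [-5.72959762e-04, -6.45781905e-04],
       [ 2.56374030e-04,  8.81276422e-04]]))
[ 0.4775671  -0.25114496  0.24338715] 0.6167787048425668
jaw axis [ 2.47568131e-01 -9.68870467e-01  1.96287429e-04]
```

```bash
python3 -m pendant '[[[32,19,0,0,85],[0,0,-40,0,85],[0,0,-60,0,85],[0,0,-60,0,85],[0,0,-40,0,85],[0,0,-10,0,85],[0,0,0,0,85],[0,0,0,0,40]]]'; python3 -m pendant '[[[0,0,0,0,30],[0,0,0,0,30],[0,0,0,0,30],[0,0,0,0,30],[0,0,0,0,30],[0,0,0,0,30]]]'
```

```text
time_s: 3.9
eef_pos: [0.5109, -0.2338, 0.0357]
eef_rot: [0.001, 0.992, 0.124, 0.001]
wrist_force: [0.2, -0.5, 0.6]
opening: 0.808
time_s: 4.65
eef_pos: [0.5107, -0.2329, 0.036]
eef_rot: [0.001, 0.992, 0.124, 0.001]
wrist_force: [-4.3, 2.1, 12.1]
opening: 0.485
```

```bash
python3 -m pendant '[[[0,0,10,0,30],[0,0,30,0,30],[0,0,40,0,30],[0,0,40,0,30],[0,0,20,0,30],[0,0,0,0,30],[0,0,0,0,30]]]'
python3 - <<'E'
from h import *
for n in ('wrist','scene','top'):
    c=cam(n); save(c,n+'2.png')
    find(c,n,'coupling',1); find(c,n,'shaft_top',1); find(c,n,'stud_tips',1)
o=monitor.get_obs(); print(o['eef_pos'],o['q'],o['wrist_force'],o['time_s'])
E
```

```text
time_s: 5.52
eef_pos: [0.5087, -0.2316, 0.172]
eef_rot: [-0.001, 0.992, 0.124, -0.001]
wrist_force: [-0.1, -0.4, -5.7]
opening: 0.481
wrist coupling tip_of 0.76 [ 0.5077 -0.2342  0.1353] [325. 259.]
wrist coupling recognise 0.79 [ 0.5202 -0.2283  0.1437] [321. 242.]
wrist shaft_top recognise 0.56 [ 0.5534 -0.1007  0.0064] [192. 129.]
wrist stud_tips recognise 0.71 [ 5.539e-01 -5.000e-04  4.100e-02] [50. 96.]
scene coupling tip_of 0.75 [ 0.5047 -0.2306  0.1431] [321. 288.]
scene coupling recognise 0.9 [ 0.4959 -0.2435  0.1504] [320. 294.]
scene shaft_top tip_of 0.82 [0.5404 0.0327 0.0934] [269. 203.]
scene shaft_top recognise 0.74 [0.5293 0.0128 0.0409] [270. 229.]
scene stud_tips tip_of 0.65 [0.5408 0.0276 0.063 ] [271. 215.]
scene stud_tips recognise 0.9 [0.5281 0.0113 0.0393] [270. 230.]
top coupling tip_of 0.62 [ 0.5135 -0.2318  0.1369] [405. 253.]
top coupling recognise 0.78 [ 0.4795 -0.2316  0.1467] [406. 274.]
top shaft_top tip_of 0.86 [0.5412 0.0317 0.0988] [244. 237.]
top shaft_top recognise 0.62 [0.5377 0.0242 0.0437] [252. 243.]
top stud_tips tip_of 0.9 [0.5403 0.027  0.0657] [249. 240.]
top stud_tips recognise 0.65 [0.5351 0.0209 0.0441] [254. 244.]
[ 0.50958688 -0.2322947   0.17350034] [-6.39641612e-01  1.76184706e-01  1.67516585e+00  1.24722231e-05
  1.29027231e+00  6.82365508e-01] [-0.17594459  0.08654551 -4.18887123] 6.575
```

View pics/wrist2.png

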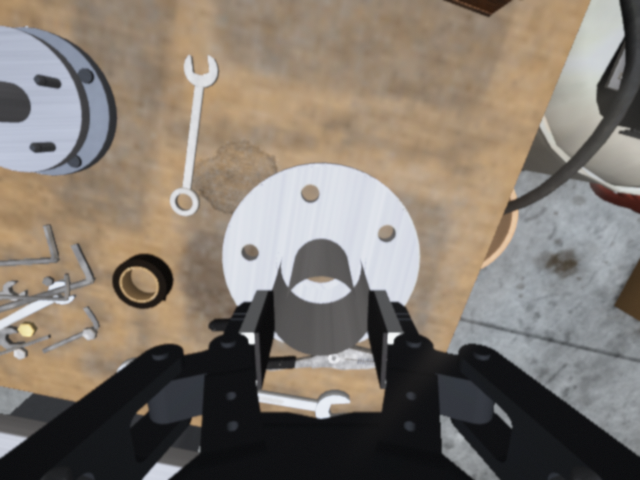

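The coupling is held level (three holes visible at (310,193), (387,233) and (250,252)), and the hub is at the left edge. I'll move toward the hub to see the studs.

```bash
python3 -m pendant '[[[0,35,10,0,30],[0,45,10,0,30],[0,40,0,0,30],[0,0,0,0,30],[0,0,0,0,30]]]'
python3 - <<'E'
from h import *
c=cam('wrist'); save(c,'w3.png'); 
p=pix(c,[.542,.029,.064]); print(p)
u,v=[int(np.clip(a,110,b-110)) for a,b in zip(p,(640,480))]
cr=c['img'][v-110:v+110,u-110:u+110,::-1]; print('crop origin',u-110,v-110)
cv2.imwrite('pics/w3c.png',cv2.resize(cr,None,fx=2.7,fy=2.7,interpolation=cv2.INTER_CUBIC))
o=monitor.get_obs(); print(o['eef_pos'],o['time_s'])
E
```

```text
time_s: 7.2
eef_pos: [0.5097, -0.1126, 0.1936]
eef_rot: [0.0, 0.992, 0.124, 0.0]
wrist_force: [-0.7, 0.0, -4.8]
opening: 0.476
[161.22998625 141.57763777]
crop origin 51 31
[ 0.50974476 -0.11300844  0.19358022] 7.25
```

View pics/w3c.png

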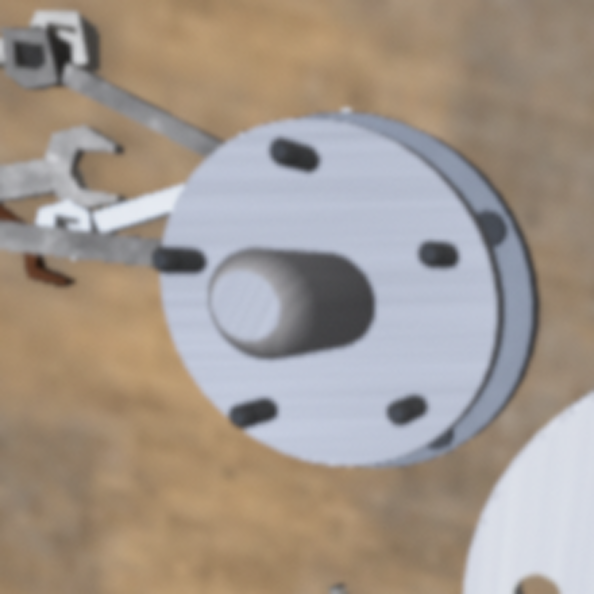

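The crop shows the five studs at about (295,155), (439,255), (406,409), (253,412) and (179,260), with the shaft top at (246,305). I'll measure the pattern.

```bash
python3 - <<'E'
from h import *
c=cam('wrist'); g=cv2.cvtColor(c['img'],cv2.COLOR_RGB2GRAY).astype(float)
P=[]
for u,v in [(295,155),(439,255),(406,409),(253,412),(179,260)]:
    u=int(u/2.7+51);v=int(v/2.7+31)
    s=g[v-9:v+10,u-13:u+14]; m=np.clip(110-s,0,None)
    n,l,st,ce=cv2.connectedComponentsWithStats((m>0).astype('uint8')); k=l[9,13]
    ww=m*(l==k); yy,xx=np.mgrid[v-9:v+10,u-13:u+14]
    q=((xx*ww).sum()/ww.sum(),(yy*ww).sum()/ww.sum()); print(np.round(q,1),st[k]); P.append(ray(c,*q,.053))
print(pattern(P)); print(ray(c,246/2.7+51,305/2.7+31,.098))
for _ in range(1):
  t=cam('top'); find(t,'top','shaft_top',1); find(t,'top','hub_face',1)
o=monitor.get_obs(); print(o['eef_pos'],o['time_s'])
E
```

```text
[159.4  88.3] [  4   4  17  11 142]
[213.  125.1] [  6   5  14   9 106]
[201.2 182.3] [ 6  5 14 10 98]
[144.2 183.7] [  5   5  17  11 124]
[116.4 127.2] [  2   4  20  10 162]
(array([0.54123942, 0.02831622]), np.float64(15.473422345614114), array([[-1.41411852e-05, -5.25199412e-05],
       [-1.19411472e-05, -1.45000411e-04],
       [ 1.26686612e-04, -8.42174375e-05],
       [-6.30457667e-05,  8.85525285e-05],
       [-3.75585130e-05,  1.93185261e-04]]))
[0.54142801 0.02770549 0.098     ]
top shaft_top tip_of 0.85 [0.5424 0.0309 0.0979] [244. 236.]
top shaft_top recognise 0.93 [0.5322 0.0034 0.0387] [264. 247.]
top hub_face recognise 0.97 [ 0.5348 -0.0029  0.042 ] [267. 245.]
[ 0.5095603  -0.11291111  0.19336848] 7.55
```

```bash
python3 - <<'E'
from h import *
c=cam('wrist'); o=monitor.get_obs(); e=o['eef_pos']
im=cv2.imread('pics/wrist2.png'); s=cv2.cvtColor(im,cv2.COLOR_BGR2HSV)[:,:,1].astype(float)
P=[]
for u,v in [(310,193),(387,233),(250,252)]:
    m=np.clip(s[v-14:v+15,u-14:u+15]-35,0,None)
    n,l,st,ce=cv2.connectedComponentsWithStats((m>0).astype('uint8')); k=1+np.argmax(st[1:,4]); ww=(m>0)*(l==k)*1.
    yy,xx=np.mgrid[v-14:v+15,u-14:u+15]; q=((xx*ww).sum()/ww.sum(),(yy*ww).sum()/ww.sum()); print(np.round(q,1),st[k]); P.append(ray(c,*q,e[2]-.036+.005))
x=pattern(P); print(x); print('offset from tcp',x[0]-e[:2],'need',np.array([.5412,.0283])-x[0], e)
E
```

```text
[309.8 192.5] [  6   6  16  16 198]
[385.5 231.5] [  6   7  14  12 136]
[250.7 250.5] [  8   8  14  11 109]
(array([ 0.50863303, -0.11286742]), np.float64(22.61219247507372), array([[ 2.66247608e-06,  6.95618565e-05],
       [ 5.30012104e-05, -2.24987253e-04],
       [-5.56633416e-05,  1.55425540e-04]]))
offset from tcp [-9.06446163e-04 -7.28926669e-05] need [0.03256697 0.14116742] [ 0.50953948 -0.11279453  0.19337212]
```

```bash
python3 -m pendant '[[[8,35,0,-2,30],[8,36,0,-2,30],[8,35,0,-2,30],[8,35,0,-1,30],[0,0,0,0,30],[0,0,-25,0,30],[0,0,-20,0,30],[0,0,0,0,30]]]'
python3 - <<'E'
from h import *
for n in ('top','scene'): c=cam(n); save(c,n+'4.png')
a=cv2.imread('pics/top4.png')[160:320,160:340]; b=cv2.imread('pics/scene4.png')[120:280,190:370]
cv2.imwrite('pics/c4.png',np.hstack([cv2.resize(x,None,fx=2.2,fy=2.2,interpolation=2) for x in (a,b)]))
o=monitor.get_obs(); print(o['eef_pos'],o['wrist_force'])
E
```

```text
time_s: 8.6
eef_pos: [0.54, 0.0282, 0.1467]
eef_rot: [-0.0, 0.998, 0.063, -0.002]
wrist_force: [-0.6, -0.3, -4.7]
opening: 0.48
[0.54191153 0.0280595  0.14903235] [ 0.3309832   0.18577892 -4.42446484]
```

View pics/c4.png

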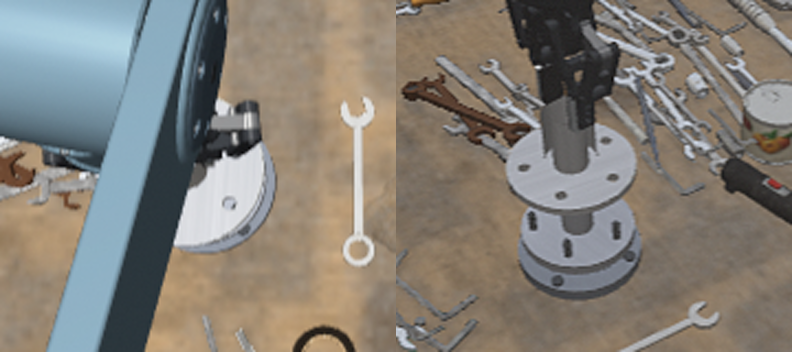

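The scene crop shows the coupling centred over the shaft. I'll lower it in small steps and read the force.

```bash
python3 -m pendant '[[[0,0,-8,0,30],[0,0,-6,0,30],[0,0,-4,0,30],[0,0,-4,0,30],[0,0,0,0,30]]]'; python3 -m pendant '[[[0,0,-4,0,30],[0,0,-4,0,30],[0,0,0,0,30]]]'
```

```text
time_s: 9.32
eef_pos: [0.5413, 0.0288, 0.1261]
eef_rot: [-0.0, 0.998, 0.063, -0.0]
wrist_force: [0.4, 0.3, -5.3]
opening: 0.48
time_s: 9.7
eef_pos: [0.5413, 0.0288, 0.118]
eef_rot: [-0.0, 0.998, 0.063, -0.0]
wrist_force: [0.2, 0.1, -4.4]
opening: 0.476
```

```bash
python3 -m pendant '[[[0,0,-4,0,30],[0,0,-4,0,30],[0,0,-3,0,30],[0,0,0,0,30]]]'; python3 -m pendant '[[[0,0,-2,0,30],[0,0,-1,0,30],[0,0,0,0,30]]]'; python3 -m pendant '[[[0,0,-1,0,30],[0,0,-1,0,30],[0,0,0,0,30]]]'
```

```text
time_s: 10.2
eef_pos: [0.5413, 0.0287, 0.1071]
eef_rot: [-0.0, 0.998, 0.063, -0.0]
wrist_force: [0.3, -0.7, -4.9]
opening: 0.479
time_s: 10.58
eef_pos: [0.5416, 0.0287, 0.1044]
eef_rot: [-0.0, 0.998, 0.063, -0.0]
wrist_force: [0.4, 0.1, -5.0]
opening: 0.479
time_s: 10.95
eef_pos: [0.5415, 0.0287, 0.1024]
eef_rot: [-0.0, 0.998, 0.063, -0.0]
wrist_force: [-0.4, 0.5, -4.0]
opening: 0.477
```

```bash
python3 -m pendant '[[[0,0,-1,0,30],[0,0,-1,0,30],[0,0,0,0,30]]]'; python3 -m pendant '[[[0,0,-1,0,30],[0,0,0,0,30]]]'; python3 -m pendant '[[[0,0,-1,0,30],[0,0,0,0,30]]]'
```

```text
time_s: 11.32
eef_pos: [0.5415, 0.0287, 0.1003]
eef_rot: [-0.0, 0.998, 0.063, -0.0]
wrist_force: [0.4, 0.3, -4.7]
opening: 0.473
time_s: 11.58
eef_pos: [0.5415, 0.0287, 0.0994]
eef_rot: [-0.0, 0.998, 0.063, -0.0]
wrist_force: [-0.5, 0.4, -4.5]
opening: 0.473
time_s: 11.82
eef_pos: [0.5415, 0.0287, 0.0984]
eef_rot: [-0.0, 0.998, 0.063, -0.0]
wrist_force: [-0.6, -0.8, -4.8]
opening: 0.484
```

```bash
python3 -m pendant '[[[0,0,-1,0,30],[0,0,-1,0,30],[0,0,0,0,30]]]'; python3 -m pendant '[[[0,0,-1,0,30],[0,0,-1,0,30],[0,0,0,0,30]]]'; python3 -m pendant '[[[0,0,-1,0,30],[0,0,-1,0,30],[0,0,0,0,30]]]'
```

```text
time_s: 12.2
eef_pos: [0.5415, 0.0287, 0.0963]
eef_rot: [-0.0, 0.998, 0.063, -0.0]
wrist_force: [-0.2, -0.4, -5.8]
opening: 0.479
time_s: 12.58
eef_pos: [0.5415, 0.0287, 0.0944]
eef_rot: [-0.0, 0.998, 0.063, -0.0]
wrist_force: [0.5, 0.8, -5.2]
opening: 0.475
time_s: 12.95
eef_pos: [0.5415, 0.0287, 0.0924]
eef_rot: [-0.0, 0.998, 0.063, -0.0]
wrist_force: [-0.3, 0.1, -4.4]
opening: 0.476
```

The underside is 8 mm below the stud tips with no contact force, so the studs are in the holes. I'll continue down.

```bash
python3 -m pendant '[[[0,0,-2,0,30],[0,0,-2,0,30],[0,0,0,0,30]]]'; python3 -m pendant '[[[0,0,-2,0,30],[0,0,-2,0,30],[0,0,0,0,30]]]'; python3 -m pendant '[[[0,0,-2,0,30],[0,0,-1,0,30],[0,0,0,0,30]]]'; python3 -m pendant '[[[0,0,-1,0,30],[0,0,0,0,30]]]'
```

```text
time_s: 13.32
eef_pos: [0.5414, 0.0287, 0.0882]
eef_rot: [-0.0, 0.998, 0.063, -0.0]
wrist_force: [-0.1, -0.5, -4.8]
opening: 0.475
time_s: 13.7
eef_pos: [0.5414, 0.0287, 0.0842]
eef_rot: [-0.0, 0.998, 0.063, -0.0]
wrist_force: [-0.0, -0.2, -5.0]
opening: 0.481
time_s: 14.08
eef_pos: [0.5415, 0.0287, 0.0814]
eef_rot: [-0.0, 0.998, 0.063, -0.0]
wrist_force: [-0.4, 1.1, -4.4]
opening: 0.483
time_s: 14.32
eef_pos: [0.5415, 0.0287, 0.0804]
eef_rot: [-0.0, 0.998, 0.063, -0.0]
wrist_force: [0.3, 0.1, -5.6]
opening: 0.477
```

```bash
python3 -m pendant '[[[0,0,-0.7,0,30],[0,0,0,0,30]]]'; python3 -m pendant '[[[0,0,-0.7,0,30],[0,0,0,0,30]]]'
```

```text
time_s: 14.58
eef_pos: [0.5415, 0.0287, 0.0797]
eef_rot: [-0.0, 0.998, 0.063, -0.0]
wrist_force: [-0.7, -0.3, -4.3]
opening: 0.476
time_s: 14.82
eef_pos: [0.5415, 0.0287, 0.079]
eef_rot: [-0.0, 0.998, 0.063, -0.0]
wrist_force: [-0.6, 0.4, -3.9]
opening: 0.476
```

```bash
for i in 1; do python3 -m pendant '[[[0,0,-0.5,0,30],[0,0,0,0,30]]]'; done; python3 -m pendant '[[[0,0,-0.5,0,30],[0,0,0,0,30]]]'; python3 -m pendant '[[[0,0,-0.4,0,30],[0,0,0,0,30]]]'
```

```text
time_s: 15.08
eef_pos: [0.5416, 0.0287, 0.0786]
eef_rot: [-0.0, 0.998, 0.063, -0.0]
wrist_force: [0.1, 0.8, -4.7]
opening: 0.483
time_s: 15.32
eef_pos: [0.5417, 0.0287, 0.0783]
eef_rot: [0.0, 0.998, 0.063, 0.0]
wrist_force: [-1.8, -0.3, -4.2]
opening: 0.477
time_s: 15.58
eef_pos: [0.5417, 0.0287, 0.0782]
eef_rot: [0.0, 0.998, 0.063, 0.0]
wrist_force: [-3.1, 0.2, 2.9]
opening: 0.48
```

Contact came at TCP z 0.0782 (underside about 0.042) with a rise of about 7 N, which is where the hub face should be. I'll release and back off straight up.

```bash
python3 -m pendant '[[[0,0,0,0,55],[0,0,0,0,70],[0,0,0,0,85],[0,0,0,0,85],[0,0,0,0,85],[0,0,0,0,85]]]'; python3 -m pendant '[[[0,0,15,0,85],[0,0,40,0,85],[0,0,50,0,85],[-20,-10,50,0,85],[-40,-50,10,0,85],[-30,-50,0,0,85],[0,-50,0,0,85],[0,0,0,0,85]]]'
python3 - <<'E'
from h import *
for n in ('top','scene','wrist'): c=cam(n); save(c,n+'5.png'); find(c,n,'coupling',1); find(c,n,'spanner',1)
c=cam('wrist');s=cam('scene')
a=cv2.resize(c['img'],(480,360)); b=cv2.resize(s['img'][150:280,190:350],None,fx=1.95,fy=2.769,interpolation=2)
b=cv2.resize(s['img'][150:290,190:330],(360,360),interpolation=2)
cv2.imwrite('pics/c5.png',np.hstack([a[:,:430],b])[:,:,::-1])
o=monitor.get_obs(); print(o['eef_pos'],o['time_s'])
E
```

```text
time_s: 16.32
eef_pos: [0.5416, 0.0287, 0.0777]
eef_rot: [-0.0, 0.998, 0.063, 0.0]
wrist_force: [0.4, -0.2, -0.1]
opening: 0.995
time_s: 17.32
eef_pos: [0.4529, -0.1325, 0.2438]
eef_rot: [0.001, 0.998, 0.061, 0.001]
wrist_force: [0.3, 1.0, 0.4]
opening: 0.996
top coupling tip_of 0.85 [0.5478 0.0296 0.0381] [250. 238.]
top coupling recognise 0.82 [0.5414 0.025  0.052 ] [251. 240.]
scene coupling tip_of 0.72 [0.5387 0.0269 0.0456] [271. 221.]
scene coupling recognise 0.61 [0.5256 0.0123 0.0522] [268. 226.]
scene spanner tip_of 0.77 [ 0.5461 -0.1001  0.0048] [304. 274.]
scene spanner recognise 0.61 [ 0.5362 -0.1002  0.0093] [300. 275.]
wrist coupling tip_of 0.97 [0.5437 0.0279 0.0405] [172.  93.]
wrist coupling recognise 0.92 [0.5434 0.0171 0.0494] [180.  94.]
wrist spanner tip_of 0.73 [ 0.5449 -0.1019 -0.0026] [307. 112.]
wrist spanner recognise 0.71 [ 0.5552 -0.101   0.003 ] [307. 102.]
[ 0.45302319 -0.12950454  0.24230401] 18.175
```

View pics/c5.png

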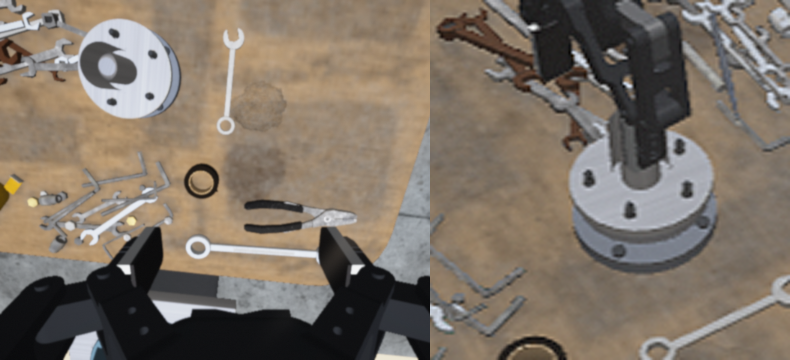

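```bash
python3 -m pendant '[[[0,0,0,0,85],[0,0,0,0,85]]]'; python3 -c "
from bench import order; print(order.hand_in())"
```

```text
time_s: 18.42
eef_pos: [0.453, -0.1296, 0.2424]
eef_rot: [0.0, 0.998, 0.063, 0.0]
wrist_force: [0.5, -0.2, 0.1]
opening: 0.996
the job is handed in; nothing more can be done
None
```

The coupling is seated on the hub, released, and the job was handed in at about 18.4 s; no verdict was reported.

- **Fit:** I gripped the coupling by its neck and measured both patterns with the wrist camera: holes at 22.6° and studs at 15.5°. I turned it −7° and lowered it in small steps. The studs entered the holes at the first try with no measurable resistance, so no searching was needed.
- **Seating:** The first contact came at an underside height of about 42.2 mm, where the hub's face is at 42 mm. The wrist force rose by about 7 N, far below the 60 N limit. I then opened the gripper and backed off straight up.
- **Last checks:** The final picture shows all five studs through the holes and the flange flush on the hub. The arm is clear of everything, with the wrist force near zero. The spanner is within a few mm of where it started. The tape roll and torch weren't re-measured, but the arm never went near them.
- **Not confirmed:** The networks' final coupling positions scattered by up to 7 mm from the hub's axis, in the top view. I trusted the fit over the shaft and studs instead. I didn't check the last 1.5 mm of flushness separately; it rests on the contact height and the picture.

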